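# Restock the tin board

### The arm

A 6-joint arm with a two-finger parallel gripper is mounted at the origin on the work surface. World frame = base frame: x ahead of the robot, y to its left, z up, the work surface at z = 0. Lengths are in m, angles in rad, forces in N, time in s.
With the tool pointing down it reaches from about 0.3 to 0.875 m from the base axis. Payload 6.4 kg.
Tool frame: the origin (TCP) lies at the very end of the fingers, on their centre line; the grasp point (between the pads) lies behind it (robot.grasp_offset is the z of the grasp point in the tool frame, in m); z points along the fingers, x is the direction in which the jaws open and shut, and the axes are right-handed (so a half turn about z gives the same grasp; the last joint's range is limited). The gripper opens to 85 mm and grips with 20 to 120 N. Pads are 22 mm wide; open, the fingers measure 114 mm over their backs; the gripper's body (76 mm by 85 mm) begins 54 mm behind the grasp point. The pads swing forward as they close: fully open they stand 13 mm farther back than shut.
Start: joints at [0.91, 0.181, 1.607, -0, 1.354, -0.206], TCP at [0.253, 0.517, 0.231] pointing down, gripper open.
Joint ranges: [-2.99, 2.99], [-0.89, 2.07], [0.3, 2.58], [-1.14, 4.28], [0, 2.63], [-3.12, 3.12]. Speed limits (rad/s): [2.57, 2.57, 3.01, 3.14, 3.14, 3.14].

### API

Orientations are given as a rotation vector (axis times angle).
In Python, from bench import robot gives the robot as it stands. The module is installed in compiled form; this text tells all that it offers.
- The arm moves only by the shell command python3 -m handwheel 'ROWS' [FORCE]. ROWS is JSON, a list of rows, each an object of numbers: "gripper": the closure, from 0 (fully open) to 1 (shut); "x", "y", "z": the shift along the tool's x, y, z in mm; "twist": the turn about the tool's z in rad. In form: [{"gripper": .., "x": .., "y": .., "z": .., "twist": ..}, ...]. A call has 1 to 12 rows; each row shifts and turns the commanded pose from where the row before left it, along the tool's axes as they then stand; what a row does not reach is not made up. A row lasts 1/10 s, in which the tool goes at most 50 mm and 8.59 degrees, less where a joint would pass 70% of its speed; a pose out of reach is approached as far as the arm can. A call with a gripper value outside its range is refused whole. The fingers move at their own pace and stop on an object; FORCE is the grip in N (left out, the last holds). Time passes only in rows, so rows that do not move let the fingers close. It gives the time, the measured TCP pose, the force and the opening at its end, in the units of the state.
- robot.state(): the state, without advancing time (a new reading comes with each control period).
- robot.read_camera(name): name is "scene" or "top" or "wrist"; returns (picture, depth): 480x640x3 uint8, blue, green, red; 480x640 float32, m along the optical axis (not along the pixel's ray), 0 where there is no reading.
- robot.get_calibration(name): a dict with "camera_matrix" (3x3 intrinsics, pixels), "position" and "attitude" of the camera in the world. Camera axes: x right, y down, z forward; pixel columns grow to the right and rows downward; lengths in m; the calibration is good to about 2 mm. The wrist camera is an equidistant fisheye: a pixel r from the principal point sees the ray r / f radians off the axis. A picture is of the moment at which its call begins: read the wrist's pose just before it. get_calibration takes no time and is no camera call; for the wrist camera it gives the pose at the moment of the call.
- robot.finish_job(): hands the job in, once; it reports no verdict.
Trained networks look in the newest picture that a camera, given by its name, has taken for a name from the list of things; names that differ only in an ending like _2 or _b are one class to them, and where a whole thing is asked for, a point or a joint stands for the part that bears it (a point fixed in the world has none). Each returns a list of dicts, best first, with "p" (0 to 1); they miss things now and then, are a little off and sometimes report something else, mostly with a low value. They report only what shows in the picture. A call takes as long as a camera call. They do not tell look-alikes from the thing itself.
- robot.silhouettes(camera, query): "mask" (480x640 bool, what is visible of it).
- robot.pinpoint(camera, query): "centre" ([x, y, z] in m, in the coordinates of the camera as it stood for that picture, good to about 4 mm: a listed point, or the origin of a listed thing).
The state is a dict: "clock": time; "joint_positions": joint angles; "joint_vel": joint speeds; "joint_torque": joint torques, N m; "ee_pos": TCP position; "tool_rot": TCP orientation; "wrist_force": force on the tool from outside, world axes, zero at the start; "torque": the same for the moment, N m; "opening": opening from 0.0 (shut) to 1.0 (fully open).
Only numpy, scipy, OpenCV 4.12 (cv2) and the standard library are available. Lean on these libraries where they do the work, as an engineer would, in place of code of your own. Each camera call takes 0.05 s, during which the arm holds its last target.

### The job

Slide the gold coffee tin with the blue lid up the ramp and on to the raised wooden board, without lifting or toppling it. Leave it standing flat and square to the board, centred from front to back on the black band; anywhere along the band's length will do so long as it is not near an end. Do not disturb the red-lidded tin, the mug or the jar.

Things in the scene. Friction and masses are not known exactly. Their poses are not given: they have to be found in the camera images.
- blue_tin: Square gold tin with blue lid and labels, to be moved: 95 x 95 mm, 50 mm high, flat sides, full (0.3 to 0.65 kg). Too wide for most grippers: push it. Starts on the counter in front of the ramp, beside the red tin (either may be nearer the robot), turned up to 0.12 rad from the board. Origin: centre of its underside; z up, x and y square to its sides.
- red_tin: The same tin with red lid and labels: a bystander, loose, 95 x 95 x 50 mm, its centre about 145 to 180 mm from the blue tin's. Must stay where it is (within 15 mm). Origin: centre of its underside.
- board: Fixed wooden board, 20 mm high. Origin: centre of the underside of its flat part. Flat top: x -200 to 200, y -80 to 80 mm, z = 20 mm, with a flush black band (y -47 to 47 mm) where tins stand, and no back stop. The ramp is on its +y side; tins are pushed along its -y until their centre is at y = 0. Its yaw varies by 0.12 rad; at yaw 0 its axes are the world's.
- ramp_foot (a point): Middle of the ramp's lower edge, at counter height, 180 mm from the board's origin along its +y. The plain wooden ramp, as wide as the board (400 mm), climbs from here 20 mm in 100 mm along the board's -y to the flat top's edge.
- yellow_mug: Yellow mug, loose bystander, radius 40 mm, height 85 mm, handle to its +y; stands on the counter behind the board (-y side). Origin: centre of its underside.
- cork_jar: Amber jar with cork lid, loose bystander, radius 40 mm, height 120 mm; stands on the counter behind the board (-y side). Origin: centre of its underside.
Mind the look-alikes: they are no part of the job. Of the things that look like the blue_tin, take the one that is farthest to the robot's right at the start.

How it is judged:
By the outcome, as a careful person would: the job done as asked, in the order asked, and still so for the second after the job is handed in, with the robot touching nothing.
It also fails if it takes over 38 s, if anything falls off the work surface, if the arm or the gripper's body presses on something with over 40 N, if the wrist force passes 120 N, or if a joint passes its speed limit or range.

## Working session

There is one attempt and no reset: what is moved stays moved. The work goes in short steps, Python scripts to look and compute and a shell command to move; the robot and the scene stay as the last step left them, time stands still between calls to the robot, and variables do not carry over. Pictures are saved under pics/ and viewed, and the job is handed in when it is done.

```bash
mkdir -p pics; ls
cat > h.py <<'E'
import numpy as np, cv2
from bench import robot
from scipy.spatial.transform import Rotation as R
def att(c):
    a=np.array(c["attitude"],float)
    return a if a.shape==(3,3) else (R.from_rotvec(a).as_matrix() if a.size==3 else R.from_quat(a).as_matrix())
def toworld(c,p): return att(c)@np.array(p)+np.array(c["position"])
def cloud(c,d):
    K=np.array(c["camera_matrix"]); v,u=np.mgrid[:480,:640]
    P=np.stack([(u-K[0,2])/K[0,0]*d,(v-K[1,2])/K[1,1]*d,d],-1)
    return P@att(c).T+np.array(c["position"])
E
python3 - <<'E'
from h import *
for n in ["scene","top"]:
    im,d=robot.read_camera(n); cv2.imwrite(f"pics/{n}0.png",im); np.save(f"{n}0.npy",d)
    c=robot.get_calibration(n); print(n,c)
    for q in ["blue_tin","red_tin","board","ramp_foot","yellow_mug","cork_jar"]:
        for r in robot.pinpoint(n,q): print(q,round(r["p"],2),toworld(c,r["centre"]).round(3), (lambda x:(x/x[2])[:2].round())(np.array(c["camera_matrix"])@np.array(r["centre"])))
print(robot.state(),robot.grasp_offset)
E
```

```text
pics
scene {'camera_matrix': array([[485.09958715,   0.        , 324.46169734],
       [  0.        , 485.09958715, 241.67594375],
       [  0.        ,   0.        ,   1.        ]]), 'position': array([ 1.26399798, -0.45464385,  0.65586017]), 'attitude': array([-1.93446045, -1.07584738,  0.57108363])}
blue_tin 0.89 [0.445 0.178 0.003] [364. 232.]
blue_tin 0.87 [0.305 0.318 0.   ] [375. 197.]
blue_tin 0.87 [0.365 0.494 0.002] [435. 190.]
blue_tin 0.79 [0.561 0.329 0.004] [440. 236.]
red_tin 0.85 [ 0.611  0.167 -0.   ] [403. 268.]
board 0.57 [ 0.539 -0.094 -0.002] [286. 290.]
ramp_foot 0.61 [0.531 0.091 0.003] [355. 260.]
yellow_mug 0.59 [ 0.626 -0.405  0.002] [150. 376.]
cork_jar 0.59 [ 0.412 -0.363 -0.002] [142. 300.]
top {'camera_matrix': array([[478.96800777,   0.        , 323.07376343],
       [  0.        , 478.96800777, 237.70832079],
       [  0.        ,   0.        ,   1.        ]]), 'position': array([0.39623024, 0.04065337, 1.18910899]), 'attitude': array([-2.20621279,  2.17934172, -0.09237019])}
blue_tin 0.96 [0.556 0.329 0.001] [201. 205.]
blue_tin 0.84 [ 0.369  0.496 -0
[... 408 characters left out ...]
lock': 0.7, 'joint_positions': array([ 9.09689972e-01,  1.80747340e-01,  1.60699440e+00, -4.80451477e-06,
        1.35382299e+00, -2.06303418e-01]), 'joint_vel': array([ 1.25349890e-04, -3.36855149e-05, -4.48261022e-04,  1.92549824e-04,
        1.05597029e-03,  5.76013091e-04]), 'joint_torque': array([-3.14923791e-04, -4.44729817e+01, -3.51614499e+01, -3.74119127e-04,
        8.29419278e-04,  2.87750794e-06]), 'ee_pos': array([0.25258497, 0.51656698, 0.23132081]), 'tool_rot': array([-2.66506286e+00, -1.66343367e+00, -4.37302259e-05]), 'wrist_force': array([ 0.02698394,  0.35718506, -0.93554488]), 'torque': array([-0.03445875,  0.01342961,  0.00063919]), 'opening': 0.9976222577106058} -0.0187
```

Run:
```python
from h import *
im=cv2.imread("pics/top0.png"); cv2.imwrite("pics/crop0.png",cv2.resize(im[130:350,90:350],None,fx=3,fy=2.7,interpolation=cv2.INTER_CUBIC)[:600,:780])
c=robot.get_calibration("top"); d=np.load("top0.npy"); W=cloud(c,d)
z=W[...,2]
def rect(m,n):
    p=W[m][:,:2].astype(np.float32); h,s=None,None
    (cx,cy),(w,hh),a=cv2.minAreaRect(p); print(n,m.sum(),cx,cy,w,hh,a, "z",np.median(z[m]))
for n,x,y in [("blue",.439,.18),("red",.611,.167),("b2",.556,.329),("b3",.304,.322)]:
    m=(np.hypot(W[...,0]-x,W[...,1]-y)<.085)&(abs(z-.05)<.008); rect(m,n)
m=(abs(z-.02)<.004)&(W[...,1]<.03)&(W[...,1]>-.3)
k,l,s,_=cv2.connectedComponentsWithStats(m.astype(np.uint8)); i=1+s[1:,4].argmax(); rect(l==i,"board");
```

```text
blue 1593 0.4428595006465912 0.180374413728714 0.09520085901021957 0.09552371501922607 5.124927520751953 z 0.05080584999487159
red 1562 0.613090455532074 0.1701057255268097 0.09597694128751755 0.09495473653078079 7.0107855796813965 z 0.05082592230657246
b2 1588 0.5602614283561707 0.3265514075756073 0.09542170912027359 0.09517035633325577 40.424800872802734 z 0.05108393411186629
b3 1658 0.3031791150569916 0.3190704584121704 0.09552347660064697 0.0959659218788147 46.85328674316406 z 0.05096052017607
board 10848 0.5375205278396606 -0.07290009409189224 0.4010408818721771 0.1947566121816635 1.7555012702941895 z 0.020416809023808158
```

View pics/top0.png

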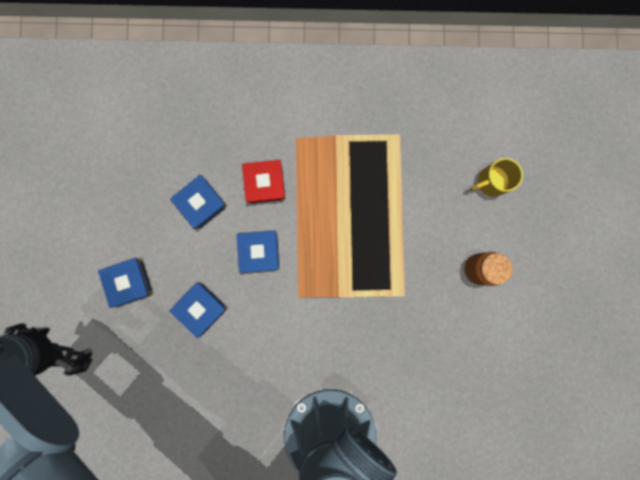

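View pics/scene0.png

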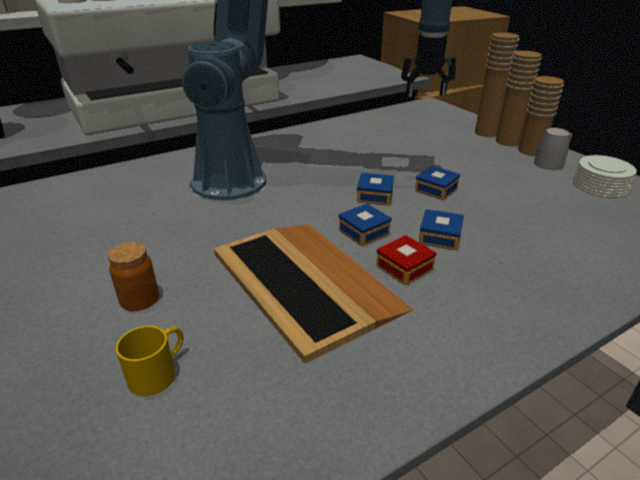

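```bash
ls pics
```

```text
crop0.png
scene0.png
top0.png
```

View pics/crop0.png

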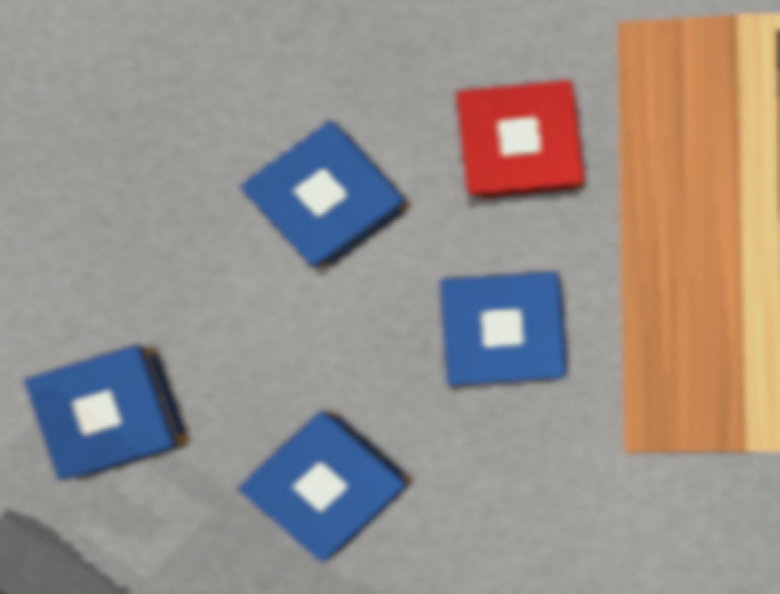

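Four blue tins appear in the top view, at about (258,251), (198,202), (124,282) and (197,310). The robot's right is −y, which is right in this picture. The one at (258,251), y≈0.18, is therefore farthest right, and it stands beside the red tin at (263,181). The enlarged crop shows it with a blue lid and square to the ramp. Next I'll fit the board pose precisely.

```bash
cat >> h.py <<'E'
def band(im,W):
    z=W[...,2]
    m=(im.max(2)<60)&(abs(z-.02)<.008)&(W[...,1]<.1)&(W[...,1]>-.3)&(W[...,0]>.28)
    k,l,s,_=cv2.connectedComponentsWithStats(m.astype(np.uint8)); i=1+s[1:,4].argmax()
    return cv2.minAreaRect(W[l==i][:,:2].astype(np.float32))
def tin(W,x,y,zt=.05,tol=.008):
    m=(np.hypot(W[...,0]-x,W[...,1]-y)<.085)&(abs(W[...,2]-zt)<tol)
    return cv2.minAreaRect(W[m][:,:2].astype(np.float32))
E
python3 - <<'E'
from h import *
for n in ["top","scene"]:
    im=cv2.imread(f"pics/{n}0.png"); W=cloud(robot.get_calibration(n),np.load(f"{n}0.npy"))
    print(n,band(im,W)); print(tin(W,.443,.18))
    z=W[...,2]; m=(abs(z-.0205)<.0025)&(W[...,1]<.1)&(W[...,1]>-.25)&(W[...,0]>.3)&(W[...,0]<.8)
    p=W[m]; print("flat y range",np.percentile(p[:,1],[.5,99.5]))
E
```

```text
top ((0.5376638174057007, -0.0888766497373581), (0.3629562556743622, 0.0873916894197464), 1.5594825744628906)
((0.4428595006465912, 0.180374413728714), (0.09520085901021957, 0.09552371501922607), 5.124927520751953)
flat y range [-0.17156613  0.01736208]
scene ((0.5377621054649353, -0.09193621575832367), (0.3677264153957367, 0.09376490861177444), 1.6704531908035278)
((0.4436144530773163, 0.1768786460161209), (0.09893084317445755, 0.09814535081386566), 5.299629211425781)
flat y range [-0.17317968  0.00661919]
```

```bash
cat >> h.py <<'E'
BO=np.array([.5377,-.0910]); BY=.0285
def rep():
    s=robot.state(); Rt=R.from_rotvec(s["tool_rot"]).as_matrix(); p=s["ee_pos"]
    ex=np.array([np.cos(BY),np.sin(BY)]); ey=np.array([-np.sin(BY),np.cos(BY)]); d=p[:2]-BO
    print("t",s["clock"],"p",p.round(4),"toolx",Rt[:,0].round(3),"board xy",(d@ex).round(4),(d@ey).round(4),"F",s["wrist_force"].round(1),"open",round(s["opening"],2))
    a=np.arctan2(Rt[1,0],Rt[0,0]); print("twist needed",round(a-BY,4),"yaw",round(a,4))
E
python3 -c "from h import *; rep()"
python3 -m handwheel '[{"gripper":0.35,"x":0,"y":0,"z":0,"twist":0.136},{"gripper":0.35,"x":0,"y":0,"z":0,"twist":0.136},{"gripper":0.35,"x":0,"y":0,"z":0,"twist":0.136},{"gripper":0.35,"x":0,"y":0,"z":0,"twist":0.136},{"gripper":0.35,"x":0,"y":0,"z":0,"twist":0.136},{"gripper":0.35,"x":0,"y":0,"z":0,"twist":0.136},{"gripper":0.35,"x":0,"y":0,"z":0,"twist":0.136},{"gripper":0.35,"x":0,"y":0,"z":0,"twist":0.136},{"gripper":0.35,"x":0,"y":0,"z":0,"twist":0}]' 30
python3 -c "from h import *; rep()"
```

```text
t 0.7 p [0.2526 0.5166 0.2313] toolx [0.439 0.898 0.   ] board xy -0.2677 0.6154 F [ 0.   0.4 -0.9] open 1.0
twist needed 1.0875 yaw 1.116
clock: 1.6
ee_pos: [0.2526, 0.5166, 0.2313]
tool_rot: [-3.141, -0.042, -0.0]
wrist_force: [-0.4, -0.8, 0.2]
opening: 0.651
t 1.6 p [0.2526 0.5166 0.2313] toolx [1.    0.027 0.   ] board xy -0.2677 0.6155 F [-0.4 -0.8  0.2] open 0.65
twist needed -0.0017 yaw 0.0268
```

```bash
python3 -m handwheel '[{"gripper":0.35,"x":18,"y":26,"z":0,"twist":0},{"gripper":0.35,"x":18,"y":26,"z":0,"twist":0},{"gripper":0.35,"x":18,"y":26,"z":0,"twist":0},{"gripper":0.35,"x":18,"y":26,"z":0,"twist":0},{"gripper":0.35,"x":18,"y":26,"z":0,"twist":0},{"gripper":0.35,"x":18,"y":26,"z":0,"twist":0},{"gripper":0.35,"x":18,"y":26,"z":0,"twist":0},{"gripper":0.35,"x":18,"y":26,"z":0,"twist":0},{"gripper":0.35,"x":18,"y":26,"z":0,"twist":0},{"gripper":0.35,"x":18,"y":26,"z":0,"twist":-0.002},{"gripper":0.35,"x":0,"y":0,"z":40,"twist":0},{"gripper":0.35,"x":0,"y":0,"z":40,"twist":0}]'
python3 - <<'E'
from h import *
rep()
im,d=robot.read_camera("wrist"); cv2.imwrite("pics/w1.png",im)
im,d=robot.read_camera("scene"); cv2.imwrite("pics/s1.png",cv2.resize(im[130:330,250:500],None,fx=3,fy=3))
E
```

```text
clock: 2.8
ee_pos: [0.4419, 0.2612, 0.1519]
tool_rot: [-3.14, -0.05, -0.007]
wrist_force: [0.1, 0.5, -0.4]
opening: 0.647
t 2.8 p [0.4419 0.2612 0.1519] toolx [0.999 0.032 0.004] board xy -0.0857 0.3548 F [ 0.1  0.5 -0.4] open 0.65
twist needed 0.0035 yaw 0.032
```

View pics/w1.png

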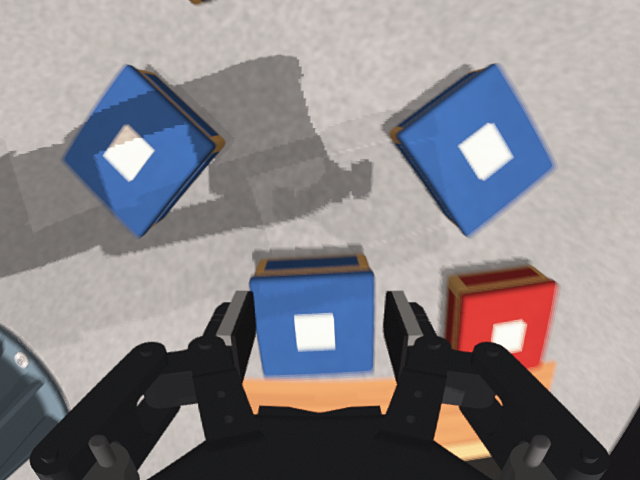

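View pics/s1.png

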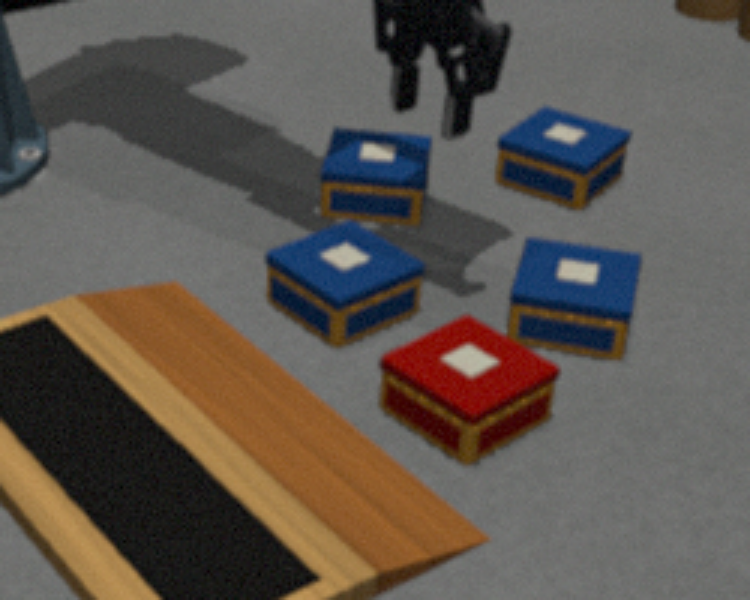

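The wrist view shows the target tin at (313,330), ahead of the fingers. The red tin is to its right at (500,330), and the look-alikes at (128,150) and (486,150) are clear of the descent. I'll lower the tool behind the tin.

```bash
python3 -m handwheel '[{"gripper":0.35,"x":0,"y":0,"z":30,"twist":0},{"gripper":0.35,"x":0,"y":0,"z":30,"twist":0},{"gripper":0.35,"x":0,"y":0,"z":30,"twist":0},{"gripper":0.35,"x":0,"y":0,"z":30,"twist":0},{"gripper":0.35,"x":0,"y":0,"z":0,"twist":0},{"gripper":0.35,"x":0,"y":0,"z":0,"twist":0}]'
python3 - <<'E'
from h import *
rep()
im,d=robot.read_camera("wrist"); cv2.imwrite("pics/w2.png",im)
E
```

```text
clock: 3.5
ee_pos: [0.4406, 0.2622, 0.0328]
tool_rot: [-3.141, -0.05, -0.001]
wrist_force: [-0.2, -0.1, 0.2]
opening: 0.653
t 3.5 p [0.4406 0.2622 0.0328] toolx [0.999 0.032 0.001] board xy -0.087 0.3558 F [-0.2 -0.1  0.2] open 0.65
twist needed 0.0032 yaw 0.0317
```

View pics/w2.png

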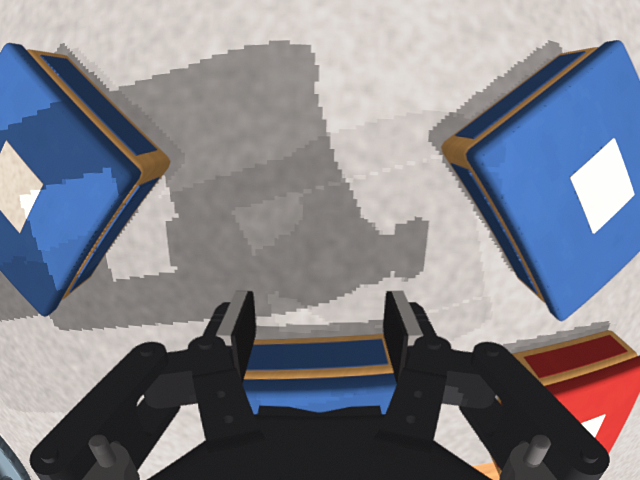

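```bash
python3 -m handwheel '[{"gripper":0.35,"x":0,"y":0,"z":14,"twist":0.003},{"gripper":0.35,"x":0,"y":8,"z":0,"twist":0},{"gripper":0.35,"x":0,"y":8,"z":0,"twist":0},{"gripper":0.35,"x":0,"y":6,"z":0,"twist":0},{"gripper":0.35,"x":0,"y":6,"z":0,"twist":0},{"gripper":0.35,"x":0,"y":8,"z":0,"twist":0},{"gripper":0.35,"x":0,"y":8,"z":0,"twist":0},{"gripper":0.35,"x":0,"y":8,"z":0,"twist":0},{"gripper":0.35,"x":0,"y":0,"z":0,"twist":0}]'
cat >> h.py <<'E'
def look(k,zt=.05,xy=None):
    rep()
    im,d=robot.read_camera("top"); W=cloud(robot.get_calibration("top"),d)
    cv2.imwrite(f"pics/t{k}.png",cv2.resize(im[120:330,170:430],None,fx=3,fy=2.8))
    sm=(cv2.cvtColor(im,cv2.COLOR_BGR2HSV)); m=(sm[...,0]>100)&(sm[...,0]<125)&(sm[...,1]>120)&(W[...,2]>zt-.012)&(W[...,1]<.25)&(W[...,0]<.56)&(W[...,0]>.33)
    if xy is not None: m&=np.hypot(W[...,0]-xy[0],W[...,1]-xy[1])<.085
    p=W[m]; r=cv2.minAreaRect(p[:,:2].astype(np.float32)); c=np.array(r[0])-BO
    print("tin",m.sum(),np.round(r[0],4),np.round(r[1],4),"yaw-board deg",r[2]-np.degrees(BY),"z",np.percentile(p[:,2],[2,50,98]).round(3),"board",(c@[np.cos(BY),np.sin(BY)]).round(4),(c@[-np.sin(BY),np.cos(BY)]).round(4))
    q=tin(W,.613,.17); print("red",np.round(q[0],4),q[2])
E
python3 -c "from h import *; look(3)"
```

```text
clock: 4.45
ee_pos: [0.4411, 0.2086, 0.0172]
tool_rot: [3.141, 0.041, -0.001]
wrist_force: [-0.2, -0.4, -0.1]
opening: 0.65
t 4.45 p [0.4411 0.2086 0.0172] toolx [ 1.     0.026 -0.   ] board xy -0.088 0.3022 F [-0.2 -0.4 -0.1] open 0.65
twist needed -0.0024 yaw 0.0261
tin 979 [0.4346 0.151 ] [0.1213 0.1997] yaw-board deg 10.461462106692096 z [0.047 0.051 1.189] board -0.0961 0.2448
red [0.6131 0.1702] 7.348405838012695
```

View pics/t3.png

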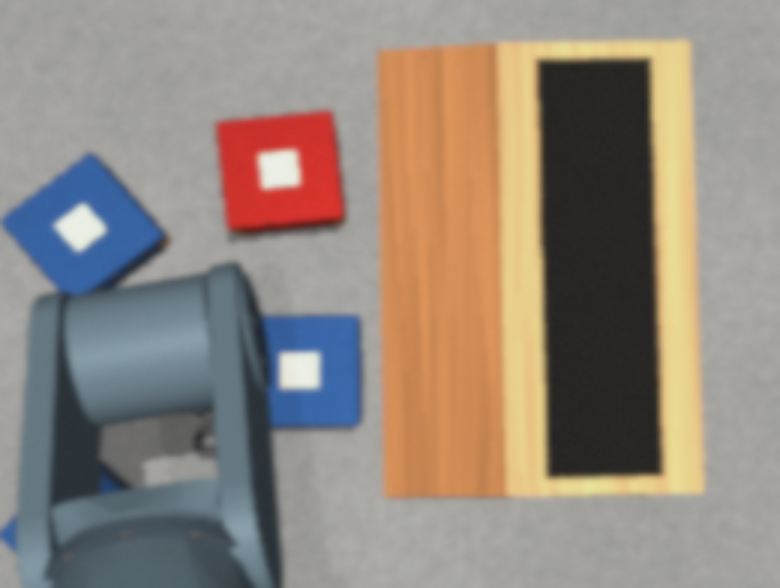

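The top view shows the tin at (300,370) in the crop, now squared up against the fingers; the red tin hasn't moved. I'll push on to the ramp.

```bash
python3 -m handwheel '[{"gripper":0.35,"x":0,"y":7,"z":0,"twist":-0.002},{"gripper":0.35,"x":0,"y":7,"z":0,"twist":0},{"gripper":0.35,"x":0,"y":7,"z":0,"twist":0},{"gripper":0.35,"x":0,"y":7,"z":0,"twist":0},{"gripper":0.35,"x":0,"y":7,"z":-1,"twist":0},{"gripper":0.35,"x":0,"y":7,"z":-1,"twist":0},{"gripper":0.35,"x":0,"y":7,"z":-1,"twist":0},{"gripper":0.35,"x":0,"y":7,"z":-1,"twist":0},{"gripper":0.35,"x":0,"y":7,"z":-1,"twist":0},{"gripper":0.35,"x":0,"y":7,"z":-1,"twist":0},{"gripper":0.35,"x":0,"y":0,"z":0,"twist":0}]'
cat >> h.py <<'E'
def look2(k):
    rep()
    im,d=robot.read_camera("top"); W=cloud(robot.get_calibration("top"),d)
    cv2.imwrite(f"pics/t{k}.png",cv2.resize(im[120:330,170:430],None,fx=3,fy=2.8))
    i2,_=robot.read_camera("scene"); cv2.imwrite(f"pics/s{k}.png",cv2.resize(i2[130:380,200:500],None,fx=2.4,fy=2.4))
    h=cv2.cvtColor(im,cv2.COLOR_BGR2HSV); w=W[...,:2]-BO
    ex=np.array([np.cos(BY),np.sin(BY)]); ey=np.array([-np.sin(BY),np.cos(BY)]); X=w@ex; Y=w@ey
    m=(h[...,0]>100)&(h[...,0]<125)&(h[...,1]>120)&(W[...,2]>.04)&(W[...,2]<.095)&(Y<.33)&(abs(X+.087)<.08)
    x,y,zz=X[m],Y[m],W[...,2][m]
    bx=np.arange(-.12,-.055,.005); e=[y[(x>=b)&(x<b+.005)].min() for b in bx]
    f=np.polyfit(bx+.0025,e,1); print("front edge y",np.polyval(f,-.087).round(4),"slope deg",np.degrees(np.arctan(f[0])).round(2),"x range",np.percentile(x,[1,99]).round(4),"z",np.percentile(zz,[2,50,98]).round(3),m.sum())
    A=np.c_[x,y,np.ones_like(x)]; print("top plane",np.linalg.lstsq(A,zz,rcond=None)[0].round(3))
    q=tin(W,.613,.17); print("red",np.round(q[0],4),q[2])
E
python3 -c "from h import *; look2(4)"
```

```text
clock: 5.6
ee_pos: [0.4434, 0.1389, 0.0234]
tool_rot: [3.141, 0.044, 0.0]
wrist_force: [0.1, -0.0, 0.7]
opening: 0.648
t 5.6 p [0.4434 0.1389 0.0234] toolx [1.    0.028 0.   ] board xy -0.0877 0.2325 F [ 0.1 -0.   0.7] open 0.65
twist needed -0.0004 yaw 0.0281
front edge y 0.13 slope deg -0.91 x range [-0.1347 -0.0472] z [0.054 0.059 0.065] 683
top plane [ 0.001 -0.122  0.078]
red [0.6136 0.1702] 6.772666931152344
```

View pics/s4.png

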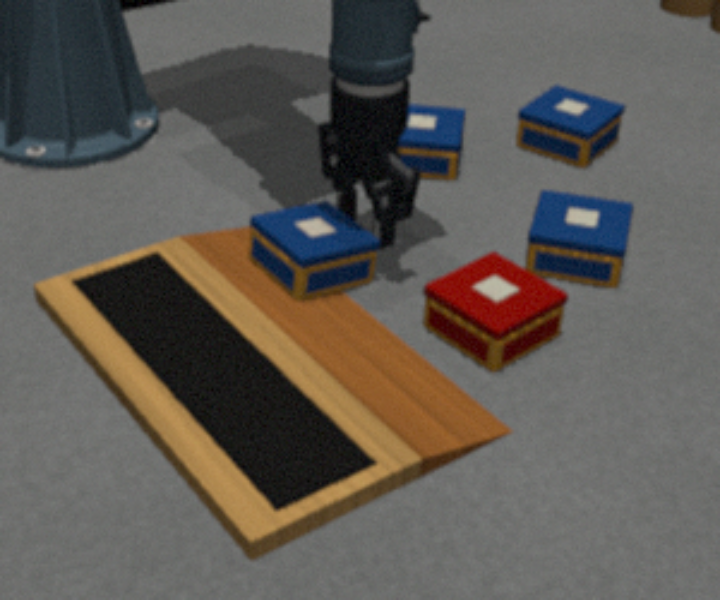

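View pics/t4.png

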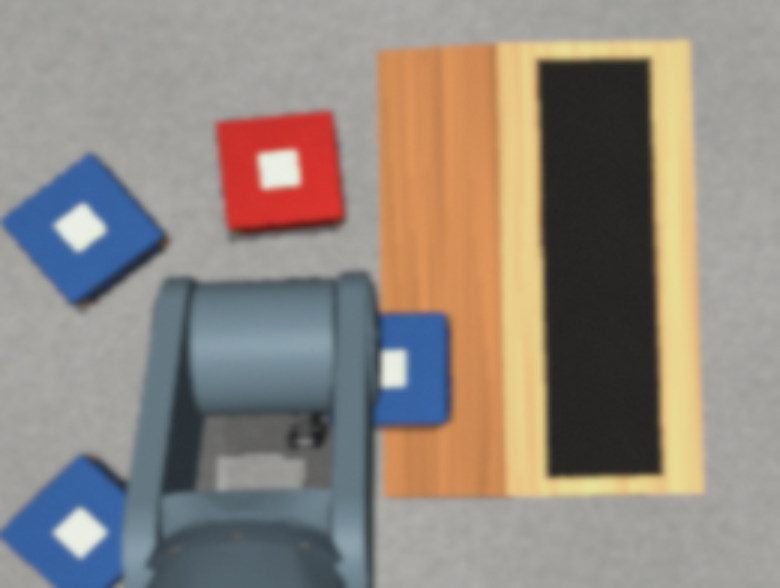

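The tin is climbing square, at scene crop (315,245), with a 0.12 tilt and the red tin unmoved. I'll keep pushing.

```bash
python3 -m handwheel '[{"gripper":0.35,"x":0,"y":8,"z":-1,"twist":0},{"gripper":0.35,"x":0,"y":8,"z":-1,"twist":0},{"gripper":0.35,"x":0,"y":8,"z":-1,"twist":0},{"gripper":0.35,"x":0,"y":8,"z":-1,"twist":0},{"gripper":0.35,"x":0,"y":8,"z":-1,"twist":0},{"gripper":0.35,"x":0,"y":8,"z":-1,"twist":0},{"gripper":0.35,"x":0,"y":8,"z":-1,"twist":0},{"gripper":0.35,"x":0,"y":8,"z":-1,"twist":0},{"gripper":0.35,"x":0,"y":8,"z":-1,"twist":0},{"gripper":0.35,"x":0,"y":8,"z":-1,"twist":0},{"gripper":0.35,"x":0,"y":8,"z":0,"twist":0},{"gripper":0.35,"x":0,"y":8,"z":0,"twist":0}]'
python3 -c "from h import *; look2(5)"
```

```text
clock: 6.9
ee_pos: [0.4462, 0.0429, 0.0334]
tool_rot: [3.141, 0.046, 0.001]
wrist_force: [-0.3, 4.2, -1.6]
opening: 0.651
t 6.9 p [0.4462 0.0429 0.0334] toolx [1.    0.029 0.   ] board xy -0.0877 0.1365 F [-0.3  4.2 -1.6] open 0.65
twist needed 0.0007 yaw 0.0292
front edge y 0.0328 slope deg 1.97 x range [-0.1365 -0.043 ] z [0.066 0.07  0.075] 360
top plane [0.007 0.031 0.07 ]
red [0.613  0.1704] 6.725979804992676
```

View pics/s5.png

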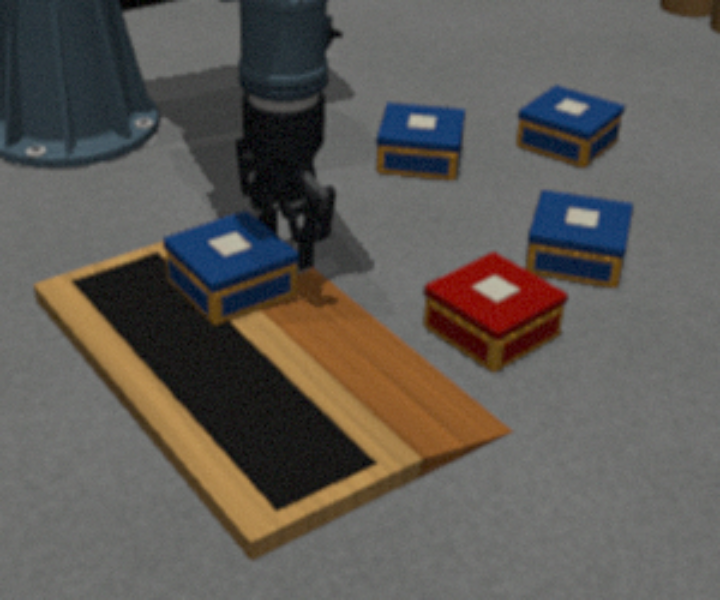

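The tin has tipped over the edge and stands flat (top z≈0.070). I'll push on and stop short of the target to measure.

```bash
python3 -m handwheel '[{"gripper":0.35,"x":0,"y":7,"z":0,"twist":0},{"gripper":0.35,"x":0,"y":7,"z":0,"twist":0},{"gripper":0.35,"x":0,"y":7,"z":0,"twist":0},{"gripper":0.35,"x":0,"y":7,"z":0,"twist":0},{"gripper":0.35,"x":0,"y":7,"z":0,"twist":0},{"gripper":0.35,"x":0,"y":7,"z":0,"twist":0},{"gripper":0.35,"x":0,"y":7,"z":0,"twist":0},{"gripper":0.35,"x":0,"y":5,"z":0,"twist":0},{"gripper":0.35,"x":0,"y":4,"z":0,"twist":0},{"gripper":0.35,"x":0,"y":3,"z":0,"twist":0},{"gripper":0.35,"x":0,"y":2,"z":0,"twist":0},{"gripper":0.35,"x":0,"y":0,"z":0,"twist":0}]'
python3 - <<'E'
from h import *
look2(6)
c=robot.get_calibration("wrist"); im,d=robot.read_camera("wrist"); cv2.imwrite("pics/w6.png",im); np.save("w6.npy",d)
i,ds=robot.read_camera("scene"); W=cloud(robot.get_calibration("scene"),ds); h=cv2.cvtColor(i,cv2.COLOR_BGR2HSV)
m=(abs(W[...,2]-.07)<.006)&(np.hypot(W[...,0]-.445,W[...,1]+.08)<.09)
r=cv2.minAreaRect(W[m][:,:2].astype(np.float32)); cc=np.array(r[0])-BO; print("scene",r, cc@[np.cos(BY),np.sin(BY)],cc@[-np.sin(BY),np.cos(BY)])
E
```

```text
clock: 8.2
ee_pos: [0.448, -0.0195, 0.0334]
tool_rot: [3.141, 0.045, 0.0]
wrist_force: [0.2, -0.4, 0.2]
opening: 0.649
t 8.2 p [ 0.448  -0.0195  0.0334] toolx [1.    0.029 0.   ] board xy -0.0876 0.0741 F [ 0.2 -0.4  0.2] open 0.65
twist needed 0.0005 yaw 0.029Traceback (most recent call last):
  File "<stdin>", line 2, in <module>
  File "h.py", line 44, in look2
    bx=np.arange(-.12,-.055,.005); e=[y[(x>=b)&(x<b+.005)].min() for b in bx]
                                      ~~~~~~~~~~~~~~~~~~~~~~~~^^
    return umr_minimum(a, axis, None, out, keepdims, initial, where)
ValueError: zero-size array to reduction operation minimum which has no identity
```

View pics/s6.png

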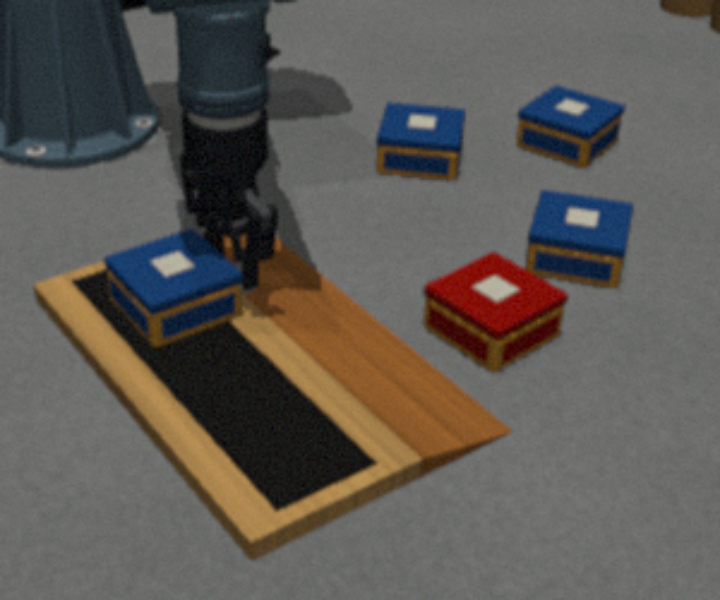

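View pics/t6.png

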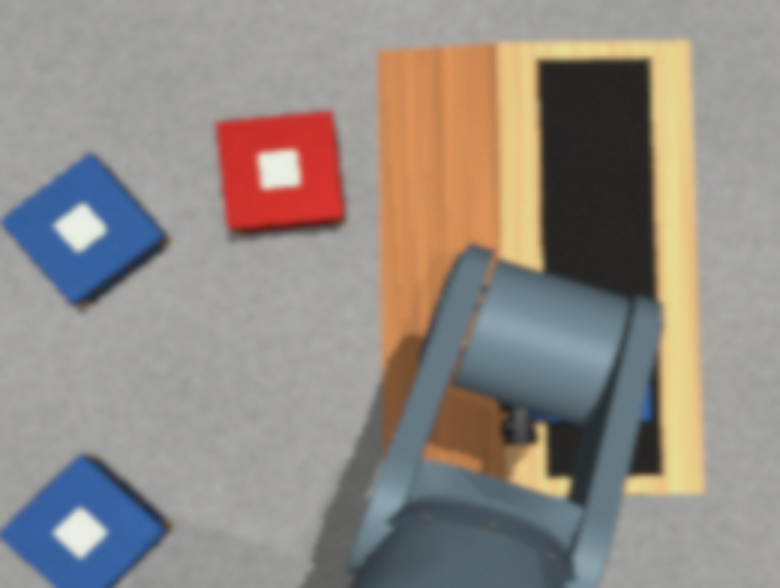

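The arm hides the tin from the top camera. There is plenty of time, so I'll back off, measure cleanly, then finish the push.

```bash
python3 -m handwheel '[{"gripper":0.35,"x":0,"y":-10,"z":0,"twist":0},{"gripper":0.35,"x":0,"y":-20,"z":0,"twist":0},{"gripper":0.35,"x":0,"y":0,"z":-30,"twist":0},{"gripper":0.35,"x":0,"y":-10,"z":-40,"twist":0},{"gripper":0.35,"x":0,"y":-40,"z":-30,"twist":0},{"gripper":0.35,"x":0,"y":-40,"z":0,"twist":0},{"gripper":0.35,"x":0,"y":-40,"z":0,"twist":0},{"gripper":0.35,"x":0,"y":-40,"z":0,"twist":0},{"gripper":0.35,"x":0,"y":0,"z":0,"twist":0}]'
cat >> h.py <<'E'
def final(k):
    rep(); ex=np.array([np.cos(BY),np.sin(BY)]); ey=np.array([-np.sin(BY),np.cos(BY)])
    for n in ["top","scene"]:
        im,d=robot.read_camera(n); c=robot.get_calibration(n); W=cloud(c,d); cv2.imwrite(f"pics/{n}_{k}.png",im)
        m=(abs(W[...,2]-.0705)<.006)&(np.hypot(W[...,0]-.447,W[...,1]+.085)<.08)
        r=cv2.minAreaRect(W[m][:,:2].astype(np.float32)); cc=np.array(r[0])-BO; print(n,"tin",np.round(r[0],4),np.round(r[1],4),"rel yaw",(r[2]-np.degrees(BY)).__round__(2),"board",(cc@ex).round(4),(cc@ey).round(4),"z",np.median(W[m][:,2]).round(4), m.sum())
        w=W[...,:2]-BO; X=w@ex; Y=w@ey
        g=(im.max(2)<60)&(abs(W[...,2]-.02)<.008)&(X>0.0)&(X<.17)&(abs(Y)<.065); 
        print("  band Y limits", np.percentile(Y[g],[1,99]).round(4))
        for q in ["red_tin","blue_tin","yellow_mug","cork_jar"]:
            print("  ",q,[toworld(c,a["centre"]).round(3).tolist() for a in robot.pinpoint(n,q) if a["p"]>.5])
E
python3 -c "from h import *; final(7)"
```

```text
clock: 9.2
ee_pos: [0.441, 0.1853, 0.1336]
tool_rot: [-3.14, -0.054, -0.001]
wrist_force: [-0.6, -0.8, 0.7]
opening: 0.653
t 9.2 p [0.441  0.1853 0.1336] toolx [0.999 0.034 0.001] board xy -0.0888 0.2789 F [-0.6 -0.8  0.7] open 0.65
twist needed 0.0057 yaw 0.0342
top tin [ 0.4479 -0.077 ] [0.094  0.0949] rel yaw 0.35 board -0.0893 0.0166 z 0.0705 1605
  band Y limits [-0.0399  0.0446]
   red_tin [[0.614, 0.169, -0.004]]
   blue_tin [[0.558, 0.33, 0.001], [0.45, -0.076, 0.018], [0.302, 0.321, -0.003], [0.37, 0.497, -0.003]]
   yellow_mug [[0.629, -0.405, -0.003]]
   cork_jar [[0.409, -0.365, 0.002]]
scene tin [ 0.4499 -0.0792] [0.0981 0.0952] rel yaw 0.67 board -0.0874 0.0143 z 0.0705 1115
  band Y limits [-0.0458  0.044 ]
   red_tin [[0.612, 0.166, 0.001]]
   blue_tin [[0.301, 0.316, 0.003], [0.451, -0.081, 0.021], [0.562, 0.329, 0.004], [0.362, 0.493, 0.003]]
   yellow_mug [[0.628, -0.407, 0.003]]
   cork_jar [[0.411, -0.366, -0.003]]
```

View pics/top_7.png

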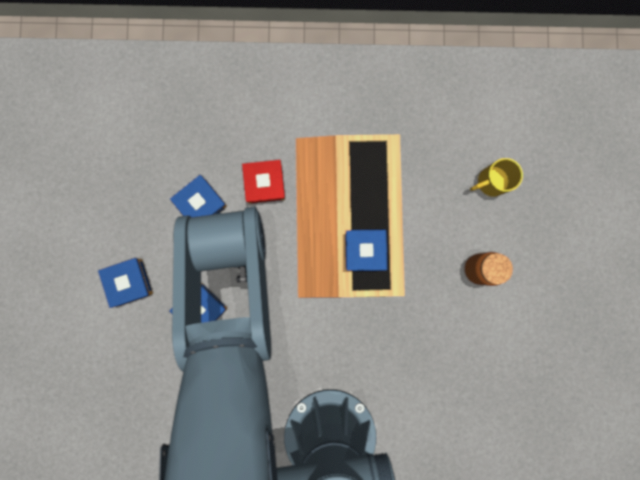

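```bash
cat >> h.py <<'E'
def warp(im,c,z):
    # rectified view of plane z in board frame: cols X -220..220, rows Y -120..220, .5 mm
    xs=np.arange(-.22,.22,.0005); ys=np.arange(-.12,.22,.0005); X,Y=np.meshgrid(xs,ys)
    P=np.stack([BO[0]+X*np.cos(BY)-Y*np.sin(BY),BO[1]+X*np.sin(BY)+Y*np.cos(BY),np.full_like(X,z)],-1)
    C=(P-np.array(c["position"]))@att(c); K=np.array(c["camera_matrix"])
    u=C[...,0]/C[...,2]*K[0,0]+K[0,2]; v=C[...,1]/C[...,2]*K[1,1]+K[1,2]
    return xs,ys,cv2.remap(im,u.astype(np.float32),v.astype(np.float32),cv2.INTER_CUBIC)
def edges(k,tx=-.088):
    for n in ["top","scene"]:
        im=cv2.imread(f"pics/{n}_{k}.png"); c=robot.get_calibration(n)
        def cross(ys,p,lo,hi):
            s=(ys>lo)&(ys<hi); q=p[s].astype(float); yy=ys[s]; t=(np.median(q[:8])+np.median(q[-8:]))/2
            i=np.where(np.diff(np.sign(q-t)))[0]; i=i[len(i)//2]; return yy[i]+(t-q[i])/(q[i+1]-q[i])*.0005
        xs,ys,g=warp(im,c,.02); out=[]
        for x in np.arange(.0,.16,.02):
            p=g[:,(xs>x)&(xs<x+.02)].mean((1,2)); out.append([x+.01,cross(ys,p,-.062,-.032),cross(ys,p,.032,.062)])
        o=np.array(out); f1=np.polyfit(o[:,0],o[:,1],1); f2=np.polyfit(o[:,0],o[:,2],1)
        b=(np.polyval(f1,tx)+np.polyval(f2,tx))/2
        print(n,"band edges at X=tx",np.polyval(f1,tx).round(4),np.polyval(f2,tx).round(4),"mid",b.round(4),"slopes",f1[0].round(4),f2[0].round(4))
        xs,ys,g=warp(im,c,.07); h=g.astype(float); m=h[...,0]-h[...,2]; out=[]
        p=m[:,(xs>tx-.035)&(xs<tx-.02)].mean(1); 
        for x in np.arange(tx-.04,tx+.04,.01):
            p=m[:,(xs>x)&(xs<x+.01)].mean(1); t=40; i=np.where(p>t)[0]; i=i[(ys[i]<.09)]
            a,bb=i[0],i[-1]; out.append([x+.005,ys[a],ys[bb]])
        o=np.array(out); f1=np.polyfit(o[:,0]-tx,o[:,1],1); f2=np.polyfit(o[:,0]-tx,o[:,2],1)
        print("   tin edges",f1[1].round(4),f2[1].round(4),"mid",((f1[1]+f2[1])/2).round(4),"slopes",f1[0].round(4),f2[0].round(4),"=> rel",((f1[1]+f2[1])/2-b).round(4))
E
python3 - <<'E'
from h import *
edges(7)
E
```

```text
top band edges at X=tx -0.0451 0.0492 mid 0.002 slopes 0.0044 -0.001
   tin edges -0.0306 0.0636 mid 0.0165 slopes 0.015 -0.0908 => rel 0.0145
scene band edges at X=tx -0.048 0.0475 mid -0.0003 slopes 0.0042 -0.0019
   tin edges -0.0422 0.059 mid 0.0084 slopes -0.2842 -0.0092 => rel 0.0087
```

The top view puts the tin 14.5 mm short of the band's middle, and the scene depth says about 15 mm. It stands flat and square, so the final TCP should be at board y ≈ 0.0595.

```bash
python3 -m handwheel '[{"gripper":0.35,"x":0,"y":34,"z":0,"twist":0.004},{"gripper":0.35,"x":0,"y":34,"z":0,"twist":0},{"gripper":0.35,"x":0,"y":34,"z":0,"twist":0},{"gripper":0.35,"x":0,"y":34,"z":0,"twist":0},{"gripper":0.35,"x":0,"y":34,"z":0,"twist":0},{"gripper":0.35,"x":0,"y":0,"z":0,"twist":0},{"gripper":0.35,"x":0,"y":0,"z":30,"twist":0},{"gripper":0.35,"x":0,"y":0,"z":30,"twist":0},{"gripper":0.35,"x":0,"y":0,"z":25,"twist":0},{"gripper":0.35,"x":0,"y":0,"z":14,"twist":0},{"gripper":0.35,"x":0,"y":0,"z":0,"twist":0}]'
python3 -c "from h import *; rep()"
```

```text
clock: 10.8
ee_pos: [0.4444, 0.0115, 0.0324]
tool_rot: [-3.14, -0.039, 0.007]
wrist_force: [-0.2, 0.6, -0.0]
opening: 0.65
t 10.8 p [0.4444 0.0115 0.0324] toolx [ 1.     0.025 -0.005] board xy -0.0903 0.1051 F [-0.2  0.6 -0. ] open 0.65
twist needed -0.0039 yaw 0.0246
```

```bash
python3 -m handwheel '[{"gripper":0.35,"x":0,"y":8,"z":0,"twist":-0.004},{"gripper":0.35,"x":0,"y":8,"z":0,"twist":0},{"gripper":0.35,"x":0,"y":7,"z":0,"twist":0},{"gripper":0.35,"x":0,"y":5,"z":0,"twist":0},{"gripper":0.35,"x":0,"y":4,"z":0,"twist":0},{"gripper":0.35,"x":0,"y":4,"z":0,"twist":0},{"gripper":0.35,"x":0,"y":4,"z":0,"twist":0},{"gripper":0.35,"x":0,"y":3,"z":0,"twist":0},{"gripper":0.35,"x":0,"y":1,"z":0,"twist":0},{"gripper":0.35,"x":0,"y":0,"z":0,"twist":0},{"gripper":0.35,"x":0,"y":0,"z":0,"twist":0}]'
python3 -c "from h import *; rep()"
```

```text
clock: 11.9
ee_pos: [0.4476, -0.0333, 0.0342]
tool_rot: [3.141, 0.046, -0.0]
wrist_force: [-0.8, 0.1, 0.1]
opening: 0.651
t 11.9 p [ 0.4476 -0.0333  0.0342] toolx [ 1.     0.029 -0.   ] board xy -0.0884 0.0602 F [-0.8  0.1  0.1] open 0.65
twist needed 0.0006 yaw 0.0291
```

```bash
python3 -m handwheel '[{"gripper":0.35,"x":0,"y":-10,"z":0,"twist":0},{"gripper":0.35,"x":0,"y":-20,"z":0,"twist":0},{"gripper":0.35,"x":0,"y":0,"z":-30,"twist":0},{"gripper":0.35,"x":0,"y":-10,"z":-40,"twist":0},{"gripper":0.35,"x":0,"y":-40,"z":-30,"twist":0},{"gripper":0.35,"x":0,"y":-40,"z":0,"twist":0},{"gripper":0.35,"x":0,"y":-40,"z":0,"twist":0},{"gripper":0.35,"x":0,"y":-40,"z":0,"twist":0},{"gripper":0.35,"x":0,"y":-10,"z":0,"twist":0},{"gripper":0.35,"x":0,"y":0,"z":0,"twist":0}]'
python3 -c "from h import *; final(8); edges(8)"
python3 - <<'E'
import cv2
cv2.imwrite("pics/c8.png",cv2.resize(cv2.imread("pics/top_8.png")[120:310,280:530],None,fx=3,fy=3,interpolation=cv2.INTER_CUBIC))
E
```

```text
clock: 12.9
ee_pos: [0.4409, 0.1783, 0.1341]
tool_rot: [3.141, 0.051, -0.001]
wrist_force: [0.3, -0.9, -1.0]
opening: 0.652
t 12.9 p [0.4409 0.1783 0.1341] toolx [ 0.999  0.033 -0.   ] board xy -0.0891 0.272 F [ 0.3 -0.9 -1. ] open 0.65
twist needed 0.0041 yaw 0.0326
top tin [ 0.4475 -0.0905] [0.0941 0.0948] rel yaw -0.86 board -0.0902 0.003 z 0.0706 1626
  band Y limits [-0.04    0.0445]
   red_tin [[0.611, 0.17, 0.001]]
   blue_tin [[0.302, 0.323, -0.005], [0.37, 0.494, -0.006], [0.561, 0.329, 0.001], [0.447, -0.089, 0.021]]
   yellow_mug [[0.629, -0.406, -0.002]]
   cork_jar [[0.407, -0.365, 0.001]]
scene tin [ 0.4485 -0.0933] [0.1005 0.0954] rel yaw 0.28 board -0.0893 0.0002 z 0.0703 1135
  band Y limits [-0.0458  0.0441]
   red_tin [[0.614, 0.165, -0.0]]
   blue_tin [[0.45, -0.093, 0.023], [0.563, 0.327, 0.003], [0.367, 0.492, 0.005], [0.303, 0.314, 0.003]]
   yellow_mug [[0.628, -0.405, 0.004]]
   cork_jar [[0.411, -0.365, -0.002]]
top band edges at X=tx -0.0451 0.0492 mid 0.002 slopes 0.0044 -0.0011
   tin edges -0.0405 0.0508 mid 0.0051 slopes 0.04 -0.0192 => rel 0.0031
scene band edges at X=tx -0.0479 0.0474 mid -0.0003 slopes 0.0039 -0.0012
   tin edges -0.0552 0.0452 mid -0.005 slopes -0.265 -0.0033 => rel -0.0047
```

View pics/c8.png

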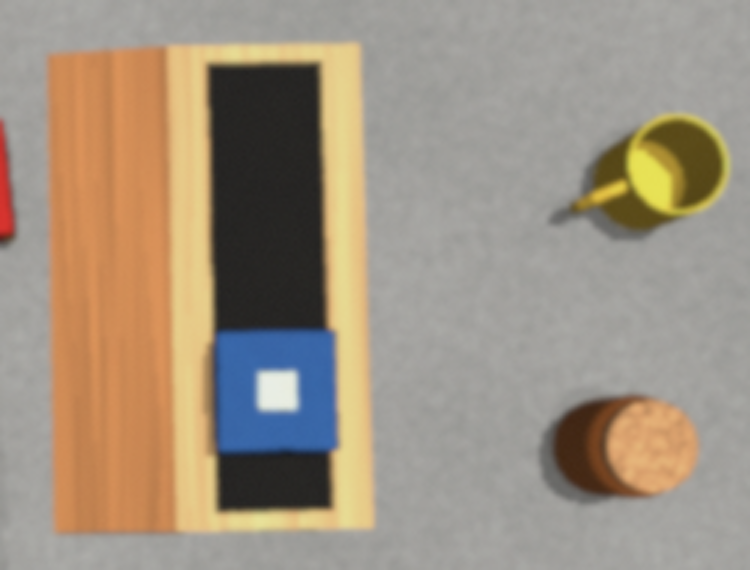

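View pics/scene_8.png

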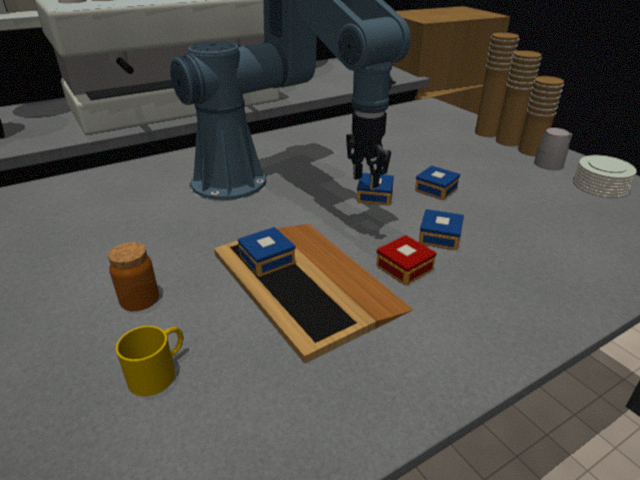

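```bash
python3 -c "from h import *; print(robot.finish_job())"
```

```text
the job is handed in; nothing more can be done
None
```

The blue-lidded tin farthest to the robot's right is up the ramp and standing on the black band, and I handed the job in at about 13 s. I pushed it with the partly closed fingers. I stopped once about 15 mm short to measure it clear of the arm, made a final push, and backed the arm away.

**Position:** Depth measurements from both cameras put the tin's centre within about 1 mm of the band's middle, front to back. It is about 50 mm clear of the nearer end of the band.

**Flat and square:** The tin's top is at 0.070 m, which is right for standing flat on the board. Its yaw relative to the board read −0.9° from the top camera and +0.3° from the scene camera.

**Bystanders:** The red tin, mug and jar read as unmoved, within the few-millimetre measurement noise. The highest wrist force I read was about 5 N, sampled only at the end of each move.

**Disagreement:** A cruder colour-edge check put the tin at +3 mm (top) and −5 mm (scene) from the band's middle. I discounted it because the tin's side faces and the black band blur those edges.

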